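# Free the sample carrier from a bench shaker with a left-hand clamp knob

## Task

The sample carrier on the bench shaker is locked by a clamp knob with a left-hand thread: push the knob round clockwise by one of its arms, without gripping it or leaning hard on it, until you feel the soft stop that means the carrier is free. Then draw the freed carrier straight out along its guides towards the shaker's front by its orange tab, never dragging it against a locked pin or jamming it, and set it down gently and flat in the middle of the blue mat, then let go. Leave the jar, the beaker and the white bottle where they stand.

Things in the scene. Friction and masses are not known exactly. Their poses are not given: they have to be found in the camera images.
- shaker: Fixed bench shaker: cream box, x -130 to +110, y +-90 mm, flat steel deck at 70 mm. Origin on the bench, +x to the rear; the front with its blue panel faces -x. Two guide bars lie on the deck along x beside the carrier: 8 mm high, x -120 to +20, inner faces at y = +-39.5 mm.
- bridge (a point): Top centre of the shaker's blue bridge, 96 mm above the bench, at x = +50 mm on the shaker. Bridge 40 mm (x) by 124 mm (y), underside 84 mm above the bench, 4 mm over the carrier. The knob stands on it. Below it the knob's screw carries a 12 mm steel locking pin that stands in the carrier's window and rises out of it as the knob is loosened.
- knob: Grey T-bar clamp knob on the bridge, axis upright. Origin on its axis, 102 mm above the bench, z up. Hub 30 mm across. Bar along its x: 110 mm long, 12 mm thick, from 18 to 34 mm above the origin. LEFT-HAND thread: clockwise seen from above loosens. It stays at this height and keeps any angle it is left at. It cracks if the contact force on it passes 25 N, so also if gripped.
- red_tip (a point): Red end of the bar, 55 mm from the axis, 128 mm above the bench, axes as the knob's. The turn to the stop differs every time, about 1.1 to 2.8 rad; the bar's angle does not show it. Running torque about 0.25 N m (5 N at 48 mm out), reached after about 0.03 rad; at the rubber-buffered stop it climbs by about 8 N m per rad (3.5 N per mm at 48 mm).
- plain_tip (a point): Plain grey end of the bar, 55 mm from the axis on the other side, 128 mm above the bench. Either arm may be pushed. At the stop the locking pin is 2 mm clear above the carrier; it still catches the carrier if the knob is more than about 0.35 rad short of the stop.
- carrier: Loose white sample carrier, 0.18 to 0.29 kg: plate 90 (x) x 76 (y) x 10 mm, origin at the centre of its underside. A tongue 40 mm wide reaches to x = +105 mm. Starts on the deck, axes as the shaker's, origin 37.5 mm in front of the shaker's, 1.5 mm play to each guide. Draw it 55 mm to the shaker's front and the tongue is clear of the bridge: then it can be lifted a little, but draw it 90 mm before raising it past the knob's bar.
- tab (a point): Middle of the top edge of the carrier's upright orange grip tab: 12 mm thick (carrier x), 40 mm wide (y), from 10 to 58 mm above the carrier's underside, at carrier x = -35 mm. Two vials with blue caps, 15 mm across, 29 mm high over the underside, stand at carrier x = 30, y = +-29 mm.
- window (a point): Centre, at the top face, of the 15 x 17 mm window in the carrier's tongue where the locking pin stands, at carrier x = +87.5 mm; under the bridge at the start.
- mat: Fixed flat blue draining mat, 200 (x) x 160 (y) x 4 mm; origin at the centre of its underside, top 4 mm above the bench. To the left or the right of the shaker.
- jar: Loose amber glass jar with a black cap, 56 mm in diameter, 80 mm high, origin at the centre of its base. Bystander: leave alone.
- beaker: Loose open glass beaker, about 66 mm in diameter, 85 mm high, origin at the centre of its base. Bystander: leave alone.
- reagent: Loose white bottle with a red cap, 60 mm in diameter, 130 mm high, origin at the centre of its base. Bystander: leave alone.
Mind the look-alikes: they are no part of the job. Leave any purple look-alike of the carrier alone.

How it is judged (in metres and radians):
On the way:
1. the carrier is drawn out along its guides until its tongue is clear of the bridge (45 mm or more towards the shaker's front), still level and low over the deck (x of carrier in the frame of shaker below -0.0825 m and z of carrier in the frame of shaker below 0.085 m and angle between the x axis of carrier and the x axis of shaker, either way round below 0.12 rad), for 0.05 s.
At the end, for the whole second after the job is handed in: The carrier lies flat (within 0.06 rad) and still on the blue mat, its origin within 40 mm of the mat's centre, let go (horizontal distance between carrier and mat below 0.04 m and height (world z) of carrier between 0.002 and 0.008 m and angle between carrier's own z axis and vertical below 0.06 rad and linear speed of carrier below 0.02 m/s and contact force between carrier and mat above 0.5 N); the robot touches nothing.
It fails at once if the knob is pushed, pressed or squeezed with more than 25 N (contact force between any of the fingers, the arm and knob above 25 N).
It fails at once if the carrier is dragged or jammed against the shaker (guides, pin, bridge or deck) with more than 40 N (contact force between carrier and shaker above 40 N).
It fails at once if the carrier is dropped or slammed down: faster than 0.35 m/s in the last 20 mm above the bench (height (world z) of carrier below 0.02 m and linear speed of carrier above 0.35 m/s).
It fails at once if the jar, beaker or bottle is shifted more than 20 mm or tipped (distance of any of jar, beaker, reagent from where it was at the start of the episode above 0.02 m or angle between any of jar, beaker, reagent's own z axis and vertical above 0.3 rad).
It also fails if it takes over 72 s, if anything falls off the work surface, if the arm or the gripper's body presses on something with over 40 N, if the wrist force passes 120 N, or if a joint passes its speed limit or range.

## Robot

A 6-joint arm with a two-finger parallel gripper is mounted at the origin on the work surface. World frame = base frame: x ahead of the robot, y to its left, z up, the work surface at z = 0. Lengths are in mm, angles in rad, forces in N, time in s.
With the tool pointing down it reaches from about 200 to 875 mm from the base axis. Payload 3.4 kg.
Tool frame: the origin (TCP) lies on the centre line of the jaws, within the pads' length; the fingertips stand 19 mm ahead of it and the grasp point (between the pads) is the TCP (ctrl.tips_ahead is the distance from the TCP to the fingertips, in mm); z points along the fingers, y is the direction in which the jaws open and shut (so a half turn about z gives the same grasp; the last joint's range is limited). The gripper opens to 94 mm and grips with 3 to 60 N. Pads are 16 mm wide; open, the fingers measure 119 mm over their backs; the gripper's body (75 mm by 177 mm) begins 78 mm behind the grasp point.
Start: joints at [-1.242, 0.276, 1.505, -0, 1.361, -0.121], TCP at [250.006, -517.844, 204.193] pointing down, gripper open.
Joint ranges: [-2.89, 2.89], [-0.75, 2.08], [0.22, 2.7], [-1.18, 4.32], [0.11, 2.71], [-2.7, 2.7]. Speed limits (rad/s): [2.57, 2.57, 3.14, 3.14, 3.14, 3.14].

## Interface

Orientations are given as a rotation vector (axis times angle).
In Python, from rig import ctrl gives the robot as it stands.
- The arm moves only by the tool apply_moves, never from a script. Its argument "moves" is a list of rows, each a list of 7 numbers: the shift along the tool's x, y, z as a fraction of full scale, then the turn, a rotation vector about the tool's x, y, z as a fraction of full scale, then the closure, from 0 (fully open) to 1 (shut). A call has 1 to 12 rows; each row is the pose to reach, as a shift and turn from the pose measured when the call began, along the tool's axes at that moment; what a row does not reach only later rows make up. Full scale, the value 1, is 0.75 m for a shift and pi/2 rad for a turn. A row lasts 1/10 s, in which the tool goes at most 50 mm and 8.59 degrees, less where a joint would pass 70% of its speed; a pose out of reach is approached as far as the arm can. A call with a number of a shift or a turn outside -1 to 1 is refused whole. A call with a gripper value outside its range is refused whole. The fingers move at their own pace and stop on an object; the grip force is fixed at half the most. Time passes only in rows, so rows that repeat a pose let the fingers close. It gives the time, the measured TCP pose, the force and the opening at its end, in the units of the state.
- ctrl.sense(): the state, without advancing time (a new reading comes with each control period).
- ctrl.read_camera(name): name is "scene" or "top" or "wrist"; returns a dict with "image" (420x560x3 uint8, red, green, blue), "camera_matrix" (3x3 intrinsics, pixels), "dist_coeffs" ([k1, k2, p1, p2, k3] as OpenCV has them; the pictures are not rectified), "extrinsics" (4x4, takes a point from camera to world coordinates); the wrist camera has in their place "hand_eye" (4x4, takes a point from camera to tool coordinates, whose origin is the TCP and whose axes are the flange's). Camera axes: x right, y up, looking along -z (the intrinsics and any distortion apply to the point x, -y, -z); pixel columns grow to the right and rows downward; lengths in mm; the calibration is good to about 2 mm. A picture is of the moment at which its call begins: read the wrist's pose just before it. There is no depth.
- ctrl.hand_in(): hands the job in, once; it reports no verdict.
The state is a dict: "time": time; "joint_pos": joint angles; "joint_vel": joint speeds; "joint_efforts": joint torques, N m; "ee_pos": TCP position; "eef_rot": TCP orientation; "force": force on the tool from outside, world axes, zero at the start; "ft_torque": the same for the moment, N m; "opening": finger opening in mm.
Only numpy, scipy, OpenCV 4.12 (cv2) and the standard library are available. Lean on these libraries where they do the work, as an engineer would, in place of code of your own. Each camera call takes 0.05 s, during which the arm holds its last target.

## Working session

There is one attempt and no reset: what is moved stays moved. The work goes in short steps, Python scripts to look and compute and a tool call to move; the robot and the scene stay as the last step left them, time stands still between calls to the robot, and variables do not carry over. Pictures are saved under pics/ and viewed, and the job is handed in when it is done.

Besides the shell and the picture viewer there is one more tool, called as name([rows], argument=value, ...), one row to a line, values as JSON. apply_moves: Moves the arm, as the interface text tells. Shift numbers are shares of 0.75 m and turn numbers shares of pi/2 rad, none past 1 either way. Its arguments: {"type":"object","properties":{"moves":{"type":"array"}},"required":["moves"]}

```bash
mkdir -p pics; ls
cat > h.py <<'E'
import numpy as np, cv2
from rig import ctrl
from scipy.spatial.transform import Rotation as R
def snap(n,f):
    s=ctrl.sense(); d=ctrl.read_camera(n); cv2.imwrite('pics/'+f+'.png',cv2.cvtColor(d['image'],cv2.COLOR_RGB2BGR))
    np.savez('pics/'+f+'.npz',**{k:np.array(v) for k,v in d.items()},pos=s['ee_pos'],rot=s['eef_rot'])
    return d
def load(f): return dict(np.load('pics/'+f+'.npz'))
def ext(d):
    if 'extrinsics' in d: return np.array(d['extrinsics'])
    T=np.eye(4);T[:3,:3]=R.from_rotvec(d['rot']).as_matrix();T[:3,3]=d['pos'];return T@d['hand_eye']
def rays(d,px):
    p=cv2.undistortPoints(np.array(px,float).reshape(-1,1,2),d['camera_matrix'],d['dist_coeffs']).reshape(-1,2)
    T=ext(d);v=np.c_[p[:,0],-p[:,1],-np.ones(len(p))]@T[:3,:3].T
    return T[:3,3],v
def onz(d,px,z):
    o,v=rays(d,px);return o+v*((z-o[2])/v[:,2])[:,None]
def proj(d,P):
    T=np.linalg.inv(ext(d));q=np.array(P,float).reshape(-1,3)@T[:3,:3].T+T[:3,3];q=q*[1,-1,-1]
    return cv2.projectPoints(q,np.zeros(3),np.zeros(3),d['camera_matrix'],d['dist_coeffs'])[0].reshape(-1,2)
def tri(obs):
    A=np.zeros((3,3));b=np.zeros(3)
    for d,px in obs:
        o,v=rays(d,[px]);v=v[0]/np.linalg.norm(v[0]);M=np.eye(3)-np.outer(v,v);A+=M;b+=M@o
    return np.linalg.solve(A,b)
E
python3 - <<'E'
from h import *
for n in ['scene','top','wrist']: snap(n,n+'0')
s=ctrl.sense();print(s)
E
```

```text
pics
{'time': 0.15, 'joint_pos': array([-1.24198150e+00,  2.76412692e-01,  1.50580635e+00,  2.78876359e-05,
        1.36070135e+00, -1.20999636e-01]), 'joint_vel': array([-1.43177400e-03, -1.76419990e-03, -3.97216361e-03,  6.39353384e-05,
       -1.08022923e-03,  3.15012690e-04]), 'joint_efforts': array([ 1.19647957e-03, -4.04927659e+01, -2.37431324e+01,  7.03236996e-02,
        3.14635551e-02, -8.64290655e-05]), 'ee_pos': array([ 249.87928781, -517.40582398,  203.53891467]), 'eef_rot': array([-3.06118298e+00, -7.00321139e-01,  1.73641919e-04]), 'force': array([ 0.54243066,  0.33187318, -0.79057991]), 'ft_torque': array([ 0.01033797, -0.0204219 ,  0.0539824 ]), 'opening': 94.20517049504625}
```

View pics/scene0.png

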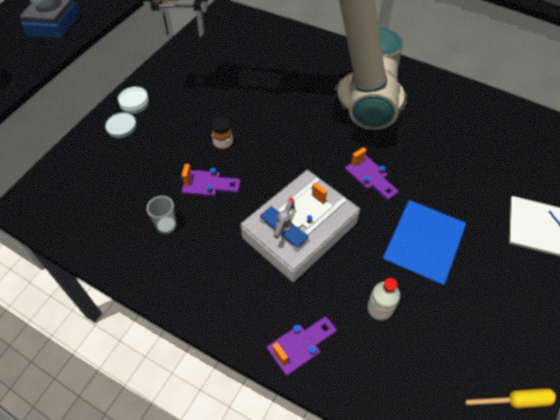

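View pics/top0.png

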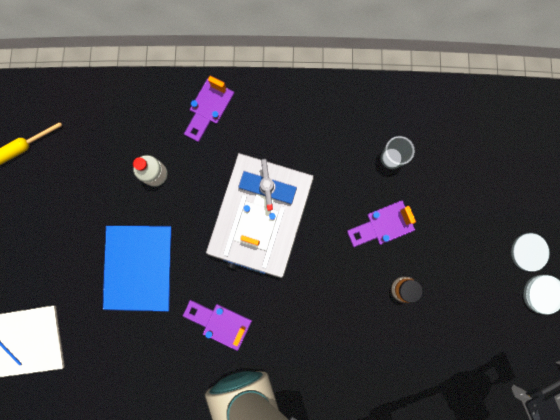

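View pics/wrist0.png

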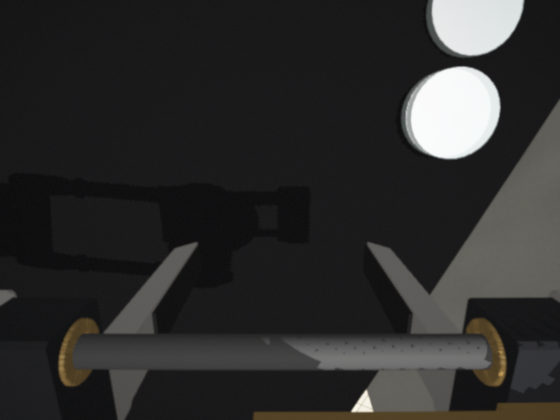

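The scene and top views show the shaker at top px (260,215) with its front towards the robot. The red tip is at (269,207), the tab at (250,241) and the mat at (137,268). The bottle, beaker and jar stand around them, along with three purple look-alikes. Next I'll measure.

Run:
```python
from h import *
d=load('top0');print(ext(d).round(2),d['camera_matrix'])
im=d['image'];hsv=cv2.cvtColor(im,cv2.COLOR_RGB2HSV)
def comps(m,n,z,mn=20):
    c,_=cv2.findContours(m.astype(np.uint8),cv2.RETR_EXTERNAL,cv2.CHAIN_APPROX_NONE)
    for k in c:
        if len(k)<6 or cv2.contourArea(k)<mn:continue
        r=cv2.minAreaRect(k);b=cv2.boxPoints(r);M=cv2.moments(k);ce=[M['m10']/M['m00'],M['m01']/M['m00']]
        print(n,np.round(ce,1),cv2.contourArea(k),'world',onz(d,[ce],z)[0].round(1),'box',onz(d,b,z)[:,:2].round(0).tolist())
H,S,V=hsv[...,0],hsv[...,1],hsv[...,2]
comps((H>100)&(H<120)&(S>150)&(V>80),'blue(z4)',4,200)
comps((H>100)&(H<120)&(S>150)&(V>80),'blue(z96)',96,200)
comps(((H<4)|(H>175))&(S>150)&(V>120),'red z128',128,8)
comps((H>8)&(H<20)&(S>180)&(V>150),'orange z128',128,20)
comps((S<50)&(V>120),'cream z70',70,1500)
b=cv2.resize(im[140:290,190:330],None,fx=5,fy=5,interpolation=cv2.INTER_CUBIC)[...,::-1];cv2.imwrite('pics/z1.png',b[:,:])
```

```text
[[ 3.00000e-02  9.90000e-01 -1.20000e-01  4.71160e+02]
 [-1.00000e+00  2.00000e-02 -2.00000e-02 -2.09200e+01]
 [-1.00000e-02  1.20000e-01  9.90000e-01  1.10645e+03]
 [ 0.00000e+00  0.00000e+00  0.00000e+00  1.00000e+00]] [[466.55543847   0.         278.5986434 ]
 [  0.         466.55543847 204.93132269]
 [  0.           0.           1.        ]]
blue(z4) [136.7 267.8] 5569.5 world [441.5 331.3   4. ] box [[339.0, 412.0], [544.0, 418.0], [544.0, 253.0], [342.0, 249.0]]
blue(z4) [283.6 192.2] 304.0 world [631.  -13.7   4. ] box [[619.0, 20.0], [659.0, 10.0], [644.0, -43.0], [605.0, -32.0]]
blue(z4) [250.3 182.3] 285.5 world [653.1  66.6   4. ] box [[640.0, 94.0], [679.0, 85.0], [666.0, 31.0], [627.0, 40.0]]
blue(z96) [136.7 267.8] 5569.5 world [444.  301.9  96. ] box [[350.0, 376.0], [538.0, 381.0], [538.0, 230.0], [352.0, 226.0]]
blue(z96) [283.6 192.2] 304.0 world [617.7 -14.3  96. ] box [[607.0, 17.0], [643.0, 7.0], [630.0, -41.0], [594.0, -31.0]]
blue(z96) [250.3 182.3] 285.5 world [638.   59.3  96. ] box [[626.0, 85.0], [662.0, 76.0], [650.0, 27.0], [614.0, 35.0]]
red z128 [269. 207.] 16.0 world [580.8  15.4 128. ] box [[585.0, 20.0], [585.0, 11.0], [575.0, 11.0], [574.0, 20.0]]
red z128 [139.1 163.2] 115.0 world [669.4 299.8 128. ] box [[668.0, 319.0], [688.0, 301.0], [669.0, 281.0], [650.0, 299.0]]
cream z70 [ 30.1 341.2] 3578.0 world [266.8 554.   70. ] box [[323.0, 655.0], [352.0, 498.0], [212.0, 470.0], [179.0, 626.0]]
cream z70 [259.7 214.9] 8331.5 world [569.   37.8  70. ] box [[480.0, 157.0], [715.0, 90.0], [662.0, -84.0], [430.0, -15.0]]
cream z70 [280.7  58.4] 10905.5 world [9.392e+02 2.000e-01 7.000e+01] box [[920.0, 696.0], [991.0, 706.0], [990.0, -683.0], [921.0, -675.0]]
cream z70 [291.   19.1] 21132.0 world [1040.6  -21.9   70. ] box [[1105.0, 726.0], [1130.0, -698.0], [997.0, -683.0], [971.0, 703.0]]
```

View pics/z1.png

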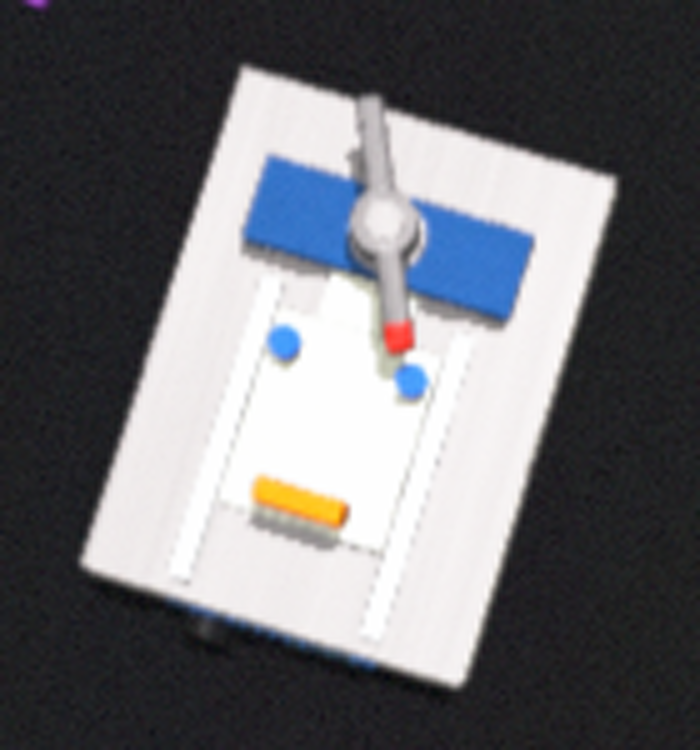

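The zoomed view shows bridge corners at (268,155), (533,238), (503,326) and (243,243), the red tip at (398,337), and the tab from (255,490) to (347,515). The knob hub is at (385,222).

Run:
```python
from h import *
d=load('top0')
f=lambda L:[[190+(u+.5)/5-.5,140+(v+.5)/5-.5] for u,v in L]
c=onz(d,f([(243,66),(616,178),(463,688),(82,568)]),70)[:,:2]  # rearL rearR frontR frontL
print(c.round(1), c.mean(0))
e=[c[0]-c[3],c[1]-c[2]];print('yaw x',[np.arctan2(*v[::-1]) for v in e],[np.linalg.norm(v) for v in e])
e=[c[0]-c[1],c[3]-c[2]];print('yaw y',[np.arctan2(*v[::-1])-np.pi/2 for v in e],[np.linalg.norm(v) for v in e])
b=onz(d,f([(268,155),(533,238),(503,326),(243,243)]),96)[:,:2];print('bridge',b.mean(0).round(1))
y=-0.285;X=np.array([np.cos(y),np.sin(y)]);Y=np.array([-X[1],X[0]])
o=c.mean(0)+10*X;print('shaker o',o,'knob exp',o+50*X,'tab exp',o-72.5*X)
t=onz(d,f([(301,501)]),128)[0,:2];print('tab',t,'local',(t-o)@X,(t-o)@Y)
r=onz(d,f([(398,337)]),128)[0,:2];k=onz(d,f([(384,222)]),136)[0,:2]
print('red',r,'hubtop',k, 'plain',onz(d,f([(370,100)]),130)[0,:2]);v=r-(o+50*X);print(np.linalg.norm(v),np.arctan2(v[1],v[0]))
m=load('scene0');
# mat: corners
hsv=cv2.cvtColor(d['image'],cv2.COLOR_RGB2HSV);
print(proj(m,[[*o,70],[*(o+50*X),136],[*r,128],[*t,128],[441.5,331,4]]).round(0))
```

```text
[[709.6  91.2]
 [661.8 -79. ]
 [432.5 -15.7]
 [480.6 154.9]] [571.11809852  37.83982632]
yaw x [np.float64(-0.2712205434329228), np.float64(-0.26938499559553825)] [np.float64(237.7257832339321), np.float64(237.90424292578894)]
yaw y [np.float64(-0.27394072393630475), np.float64(-0.27493828577511725)] [np.float64(176.8654632118759), np.float64(177.30271854104706)]
bridge [627.   22.6]
shaker o [580.71471505  35.02825181] knob exp [628.69779768  20.97037925] tab exp [511.13924523  55.41216703]
tab [510.63753417  53.84067172] local -72.5396352497327 -1.6491635911098452
red [580.82351837  15.06353642] hubtop [628.53382046  22.0365179 ] plain [682.12018704  29.81531196]
48.2373031177925 -3.018830702071576
[[298. 218.]
 [283. 215.]
 [291. 201.]
 [319. 186.]
 [425. 239.]]
```

Run:
```python
from h import *
d=load('scene0');b=cv2.resize(d['image'][160:290,230:370],None,fx=5,fy=5,interpolation=cv2.INTER_CUBIC)[...,::-1];cv2.imwrite('pics/z2.png',b)
```

```text
(no output)
```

View pics/z2.png

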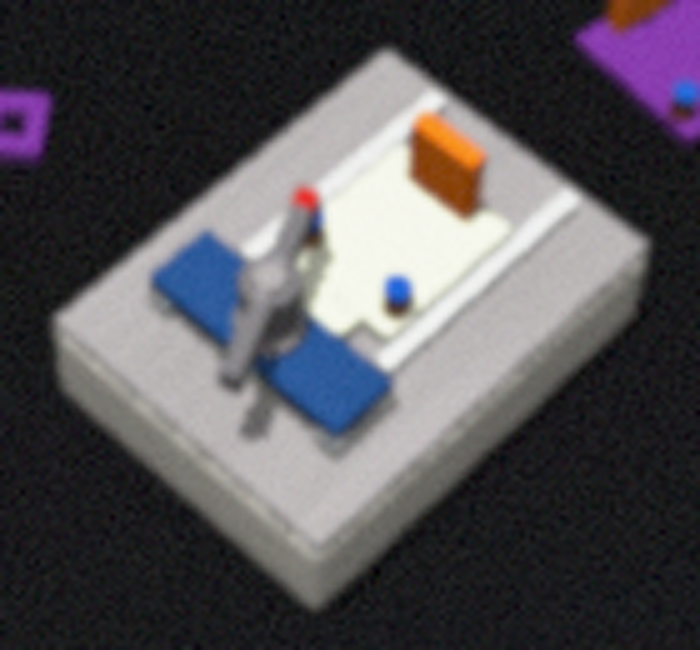

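```bash
cat >> h.py <<'E'
K=np.array([628.3,21.8]);TH0=-2.997
def Rt(psi): return (R.from_euler('z',psi)*R.from_euler('x',np.pi))
def row(pos,psi,s=None):
    s=s or ctrl.sense();R0=R.from_rotvec(s['eef_rot'])
    sh=R0.inv().apply(np.array(pos)-s['ee_pos'])/750
    tr=(R0.inv()*Rt(psi)).as_rotvec()/(np.pi/2)
    return np.r_[sh,tr].round(4).tolist()
def stat():
    s=ctrl.sense();x=R.from_rotvec(s['eef_rot']).apply([1,0,0])
    z=R.from_rotvec(s['eef_rot']).apply([0,0,1])
    print('t',round(s['time'],2),'pos',s['ee_pos'].round(1),'psi',round(np.arctan2(x[1],x[0]),4),'tilt',z[:2].round(4),'F',s['force'].round(2),'op',round(s['opening'],1),'q',s['joint_pos'].round(3));return s
def push(th,off=18.5,r=46,z=129):
    u=np.array([np.cos(th),np.sin(th)]);p=np.array([u[1],-u[0]])
    psi=np.arctan2(p[1],p[0])+np.pi/2
    return np.r_[K+r*u-off*p,z],psi
E
python3 - <<'E'
from h import *
stat();P,psi=push(TH0,28.5);print(P,psi)
P[2]=204
print(row(P,0.45+1.5))
E
```

```text
t 0.15 pos [ 249.9 -517.4  203.5] psi 0.4498 tilt [-0.0004  0.0013] F [ 0.54  0.33 -0.79] op 94.2 q [-1.242  0.276  1.506  0.     1.361 -0.121]
[586.88657098 -13.03070336 129.        ] 3.2861853071795863
[0.697, -0.4102, 0.0001, -0.0006, -0.0007, -0.9551]
```

apply_moves([
  [0.697,-0.41,0,0,0,-0.955,1],
  [0.697,-0.41,0,0,0,-0.955,1],
  [0.697,-0.41,0,0,0,-0.955,1],
  [0.697,-0.41,0,0,0,-0.955,1],
  [0.697,-0.41,0,0,0,-0.955,1],
  [0.697,-0.41,0,0,0,-0.955,1],
  [0.697,-0.41,0,0,0,-0.955,1],
  [0.697,-0.41,0,0,0,-0.955,1],
  [0.697,-0.41,0,0,0,-0.955,1],
  [0.697,-0.41,0,0,0,-0.955,1],
  [0.697,-0.41,0,0,0,-0.955,1],
  [0.697,-0.41,0,0,0,-0.955,1],
])

```text
time: 1.35
ee_pos: [583.8, -16.9, 203.8]
eef_rot: [-1.762, -2.6, -0.001]
force: [0.5, -0.5, -0.1]
opening: 1.4
```

Run:
```python
from h import *
stat();P,psi=push(TH0,28.5)
P[2]=204
print(row(P,psi))
```

```text
t 1.35 pos [583.8 -16.9 203.8] psi 1.9503 tilt [-0.0007  0.0011] F [ 0.55 -0.46 -0.1 ] op 1.4 q [-1.490e-01  2.900e-01  1.485e+00  1.000e-03  1.367e+00 -5.280e-01]
[0.0033, 0.0057, -0.0002, 0.0004, -0.0008, -0.8505]
```

apply_moves([
  [0.003,0.006,0,0,0,-0.85,1],
  [0.003,0.006,0,0,0,-0.85,1],
  [0.003,0.006,0,0,0,-0.85,1],
  [0.003,0.006,0,0,0,-0.85,1],
  [0.003,0.006,0,0,0,-0.85,1],
  [0.003,0.006,0,0,0,-0.85,1],
  [0.003,0.006,0,0,0,-0.85,1],
  [0.003,0.006,0,0,0,-0.85,1],
  [0.003,0.006,0,0,0,-0.85,1],
  [0.003,0.006,0,0,0,-0.85,1],
])

```text
time: 2.35
ee_pos: [587.0, -13.1, 203.5]
eef_rot: [0.225, -3.132, -0.002]
force: [0.2, -0.0, -0.4]
opening: 0.3
```

Run:
```python
from h import *
s=stat();P,psi=push(TH0,28.5)
print(row(P,psi))
d=snap('wrist','w1');snap('scene','s1')
d=load('w1');print(proj(d,[[*K,136],[*(K+55*np.array([np.cos(TH0),np.sin(TH0)])),136],[*(K-55*np.array([np.cos(TH0),np.sin(TH0)])),136]]))
```

```text
t 2.35 pos [587.  -13.1 203.5] psi -2.998 tilt [-0.0014  0.0012] F [ 0.17 -0.04 -0.45] op 0.3 q [-1.410e-01  2.950e-01  1.479e+00  1.000e-03  1.369e+00 -1.856e+00]
[-0.0, -0.0001, 0.0993, 0.0009, -0.0008, -0.0007]
[[316.56293722 275.98531475]
 [318.51958761 210.77267651]
 [314.78003134 334.37904616]]
```

View pics/w1.png

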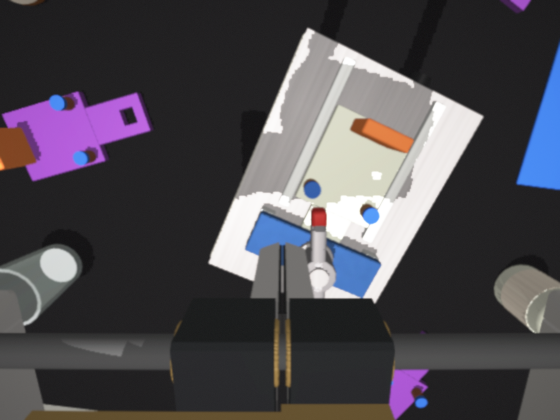

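The wrist view shows the red tip at (318,213) and the hub at (320,275), both matching the prediction. The closed fingers are at (285,260), on the clockwise-push side of the bar. I'll descend now.

apply_moves([
  [0,0,0.05,0,0,0,1],
  [0,0,0.099,0,0,0,1],
  [0,0,0.099,0,0,0,1],
  [0,0,0.099,0,0,0,1],
])

```text
time: 2.85
ee_pos: [586.9, -13.0, 129.4]
eef_rot: [0.219, -3.132, -0.002]
force: [-0.2, -0.2, 0.7]
opening: 0.4
```

Run:
```python
from h import *
s=stat()
for o in (24,20,18,16,14): print(o,row(*push(TH0,o)))
```

```text
t 2.85 pos [586.9 -13.  129.4] psi -3.0017 tilt [-0.0021  0.0013] F [-0.21 -0.25  0.7 ] op 0.4 q [-1.410e-01  3.450e-01  1.595e+00  1.000e-03  1.204e+00 -1.852e+00]
24 [0.0001, 0.006, 0.0006, 0.001, -0.0012, -0.003]
20 [0.0001, 0.0113, 0.0006, 0.001, -0.0012, -0.003]
18 [0.0001, 0.014, 0.0006, 0.001, -0.0012, -0.003]
16 [0.0001, 0.0166, 0.0006, 0.001, -0.0012, -0.003]
14 [0.0001, 0.0193, 0.0006, 0.001, -0.0012, -0.003]
```

apply_moves([
  [0,0.004,0,0,0,0,1],
  [0,0.007,0,0,0,0,1],
  [0,0.009,0,0,0,0,1],
  [0,0.011,0,0,0,0,1],
  [0,0.013,0,0,0,0,1],
  [0,0.015,0,0,0,0,1],
  [0,0.017,0,0,0,0,1],
  [0,0.017,0,0,0,0,1],
])

```text
time: 3.65
ee_pos: [585.0, -0.2, 129.4]
eef_rot: [0.22, -3.132, -0.002]
force: [0.5, 0.3, 0.8]
opening: 0.6
```

Run:
```python
from h import *
s=stat()
for a in (0.05,.3,.6,.9): print(a,row(*push(TH0-a,18.5)))
```

```text
t 3.65 pos [ 5.850e+02 -2.000e-01  1.294e+02] psi -3.0016 tilt [-0.0023  0.0014] F [0.46 0.26 0.78] op 0.6 q [-1.200e-01  3.420e-01  1.600e+00  1.000e-03  1.202e+00 -1.831e+00]
0.05 [0.0012, -0.0009, 0.0005, 0.001, -0.0014, 0.0289]
0.3 [0.0047, 0.0152, 0.0006, 0.0009, -0.0015, 0.1881]
0.6 [0.0034, 0.0349, 0.0006, 0.0006, -0.0016, 0.3791]
0.9 [-0.0036, 0.0534, 0.0006, 0.0004, -0.0017, 0.5701]
```

apply_moves([
  [0,0.0025,0,0,0,0,1],
  [0,0.005,0,0,0,0,1],
  [0,0.0065,0,0,0,0,1],
  [0,0.0065,0,0,0,0,1],
])

```text
time: 4.05
ee_pos: [584.5, 3.6, 129.5]
eef_rot: [0.22, -3.132, 0.001]
force: [-0.2, -4.7, 0.2]
opening: 0.3
```

Run:
```python
from h import *
s=stat();snap('wrist','w2')
```

```text
t 4.05 pos [584.5   3.6 129.5] psi -3.0011 tilt [-0.002  -0.0008] F [-0.18 -4.75  0.18] op 0.3 q [-1.120e-01  3.410e-01  1.601e+00 -1.000e-03  1.201e+00 -1.823e+00]
```

View pics/w2.png

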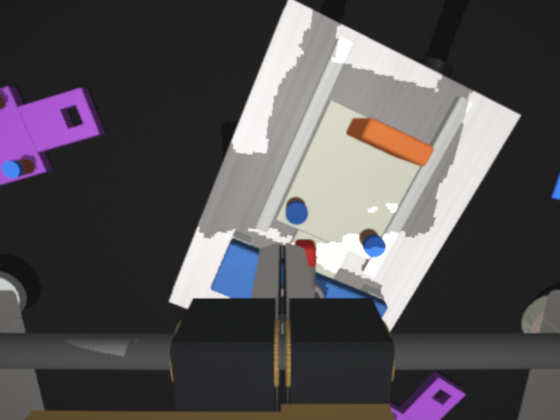

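Contact with the bar side at (305,255): 4.75 N, which is the running torque. Next I'll sweep the first 0.9 rad, which is short of any possible stop.

Run:
```python
from h import *
for a in np.arange(1,13)*.075: print(round(a,3),np.round(row(*push(TH0-a,12)),3).tolist())
```

```text
0.075 [0.001, 0.004, 0.001, -0.0, -0.001, 0.045]
0.15 [0.002, 0.009, 0.001, -0.0, -0.001, 0.093]
0.225 [0.002, 0.014, 0.001, -0.0, -0.001, 0.14]
0.3 [0.002, 0.018, 0.001, -0.0, -0.001, 0.188]
0.375 [0.002, 0.023, 0.001, -0.0, -0.001, 0.236]
0.45 [0.001, 0.028, 0.001, -0.0, -0.001, 0.284]
0.525 [-0.0, 0.032, 0.001, -0.0, -0.001, 0.332]
0.6 [-0.002, 0.037, 0.001, -0.0, -0.001, 0.379]
0.675 [-0.003, 0.041, 0.001, -0.001, -0.001, 0.427]
0.75 [-0.005, 0.046, 0.001, -0.001, -0.001, 0.475]
0.825 [-0.008, 0.05, 0.001, -0.001, -0.001, 0.522]
0.9 [-0.01, 0.054, 0.001, -0.001, -0.001, 0.57]
```

apply_moves([
  [0.001,0.004,0,0,0,0.045,1],
  [0.002,0.009,0,0,0,0.093,1],
  [0.002,0.014,0,0,0,0.14,1],
  [0.002,0.018,0,0,0,0.188,1],
  [0.002,0.023,0,0,0,0.236,1],
  [0.001,0.028,0,0,0,0.284,1],
  [0,0.032,0,0,0,0.332,1],
  [-0.002,0.037,0,0,0,0.379,1],
  [-0.003,0.041,0,0,0,0.427,1],
  [-0.005,0.046,0,0,0,0.475,1],
  [-0.008,0.05,0,0,0,0.522,1],
  [-0.01,0.054,0,0,0,0.57,1],
])

```text
time: 5.3
ee_pos: [584.6, 44.0, 129.4]
eef_rot: [-1.161, -2.915, 0.006]
force: [-2.7, -4.8, 1.8]
opening: 0.8
```

```bash
cat >> h.py <<'E'
def loc(s=None):
    "implied bar angle turned, push force"
    s=s or ctrl.sense();x=R.from_rotvec(s['eef_rot']).apply([1,0,0]);psi=np.arctan2(x[1],x[0])
    v=s['ee_pos'][:2]-K;rho=np.hypot(*v)
    a=np.arctan2(v[1],v[0]) - np.arcsin(12/rho)  # bar leads (clockwise) by asin(off/rho)
    turned=(TH0-a)%(2*np.pi)
    u=np.array([np.cos(a),np.sin(a)]);p=np.array([u[1],-u[0]])
    print('turned %.3f r %.1f psi-err %.3f Fpush %.2f Frad %.2f'%(turned,v@u,(psi-(np.arctan2(p[1],p[0])+np.pi/2)+np.pi)%(2*np.pi)-np.pi,-s['force'][:2]@p,s['force'][:2]@u))
    return turned
def nxt(steps,cur=None):
    for a in steps: print(round(a,3),np.round(row(*push(TH0-a,12)),4).tolist())
E
python3 - <<'E'
from h import *
stat();t=loc();nxt([t+.03,t+.06,t+.08,t+0.1])
E
```

```text
t 5.3 pos [584.6  44.  129.4] psi 2.3836 tilt [-0.0055 -0.0021] F [-2.7  -4.83  1.84] op 0.8 q [-0.042  0.346  1.594 -0.002  1.207 -0.854]
turned 0.863 r 47.5 psi-err -0.040 Fpush 5.41 Frad -1.15
0.893 [-0.0015, 0.0019, 0.0005, -0.0034, -0.0017, -0.0061]
0.923 [-0.001, 0.0038, 0.0005, -0.0034, -0.0016, 0.013]
0.943 [-0.0007, 0.005, 0.0005, -0.0034, -0.0016, 0.0257]
0.963 [-0.0005, 0.0062, 0.0004, -0.0034, -0.0016, 0.0385]
```

Run:
```python
from h import *
nxt([.92,.96,1.0,1.04])
```

```text
0.92 [-0.001, 0.0036, 0.0005, -0.0034, -0.0016, 0.0111]
0.96 [-0.0005, 0.006, 0.0004, -0.0034, -0.0016, 0.0365]
1.0 [-0.0, 0.0085, 0.0004, -0.0035, -0.0015, 0.062]
1.04 [0.0003, 0.011, 0.0004, -0.0035, -0.0014, 0.0875]
```

apply_moves([
  [-0.001,0.0036,0,0,0,0.011,1],
  [0,0.006,0,-0.003,0,0.0365,1],
  [0,0.0085,0,-0.003,0,0.062,1],
  [0,0.011,0,-0.003,0,0.0875,1],
  [0,0.011,0,-0.003,0,0.0875,1],
])

```text
time: 5.8
ee_pos: [588.4, 50.2, 129.3]
eef_rot: [-1.356, -2.827, 0.002]
force: [-4.2, -2.9, 3.8]
opening: 0.5
```

Run:
```python
from h import *
t=loc();nxt([t+.03,t+.05,t+.07,t+.09,t+.11])
```

```text
turned 1.011 r 47.5 psi-err -0.029 Fpush 5.06 Frad 0.46
1.041 [-0.0015, 0.0019, 0.0004, -0.0025, -0.0031, 0.0009]
1.061 [-0.0012, 0.0031, 0.0004, -0.0025, -0.0031, 0.0137]
1.081 [-0.0009, 0.0044, 0.0004, -0.0025, -0.0031, 0.0264]
1.101 [-0.0006, 0.0056, 0.0004, -0.0026, -0.003, 0.0391]
1.121 [-0.0004, 0.0068, 0.0003, -0.0026, -0.003, 0.0519]
```

```bash
cat > g.py <<'E'
from h import *
s=stat();t=loc(s);nxt([t+.07,t+.14])
E
python3 g.py
```

```text
t 5.8 pos [588.4  50.2 129.3] psi 2.2468 tilt [-0.0061  0.0014] F [-4.16 -2.92  3.78] op 0.5 q [-3.300e-02  3.520e-01  1.584e+00  1.000e-03  1.211e+00 -7.100e-01]
turned 1.011 r 47.5 psi-err -0.029 Fpush 5.06 Frad 0.46
1.081 [-0.0009, 0.0044, 0.0004, -0.0025, -0.0031, 0.0264]
1.151 [-0.0001, 0.0087, 0.0003, -0.0026, -0.003, 0.071]
```

apply_moves([
  [-0.001,0.0044,0,-0.002,-0.003,0.026,1],
  [0,0.0087,0,-0.002,-0.003,0.071,1],
  [0,0.0087,0,-0.002,-0.003,0.071,1],
])

```text
time: 6.1
ee_pos: [591.8, 54.7, 129.2]
eef_rot: [-1.511, -2.75, 0.003]
force: [-5.6, -2.1, 4.8]
opening: 0.4
```

```bash
python3 g.py
```

```text
t 6.1 pos [591.8  54.7 129.2] psi 2.1365 tilt [-0.0043 -0.    ] F [-5.58 -2.12  4.78] op 0.4 q [-0.025  0.357  1.577 -0.     1.212 -0.59 ]
turned 1.125 r 47.6 psi-err -0.024 Fpush 5.82 Frad 1.35
1.195 [-0.0011, 0.0044, 0.0003, -0.0023, -0.0014, 0.029]
1.265 [-0.0003, 0.0087, 0.0002, -0.0024, -0.0013, 0.0736]
```

apply_moves([
  [-0.001,0.0044,-0.001,-0.002,-0.001,0.029,1],
  [0,0.0087,-0.001,-0.002,-0.001,0.074,1],
  [0,0.0087,-0.001,-0.002,-0.001,0.074,1],
])

```text
time: 6.4
ee_pos: [595.7, 58.6, 129.5]
eef_rot: [-1.666, -2.659, 0.003]
force: [-4.7, -2.0, 1.6]
opening: 0.7
```

```bash
python3 g.py
```

```text
t 6.4 pos [595.7  58.6 129.5] psi 2.0222 tilt [-0.0043  0.0008] F [-4.68 -2.03  1.62] op 0.7 q [-1.900e-02  3.620e-01  1.567e+00  1.000e-03  1.216e+00 -4.700e-01]
turned 1.237 r 47.6 psi-err -0.027 Fpush 5.09 Frad 0.35
1.307 [-0.0011, 0.0044, 0.0006, -0.0023, -0.0016, 0.0276]
1.377 [-0.0003, 0.0087, 0.0006, -0.0023, -0.0015, 0.0722]
```

apply_moves([
  [-0.001,0.0044,0,-0.002,-0.001,0.029,1],
  [0,0.0087,0,-0.002,-0.001,0.074,1],
  [0,0.0087,0,-0.002,-0.001,0.074,1],
])

```text
time: 6.7
ee_pos: [600.3, 62.2, 129.3]
eef_rot: [-1.814, -2.56, 0.001]
force: [-5.8, -0.4, 2.9]
opening: 0.3
```

```bash
python3 g.py
```

```text
t 6.7 pos [600.3  62.2 129.3] psi 1.9084 tilt [-0.0036  0.0021] F [-5.82 -0.41  2.95] op 0.3 q [-0.013  0.369  1.557  0.002  1.219 -0.352]
turned 1.355 r 47.7 psi-err -0.022 Fpush 5.59 Frad 1.66
1.425 [-0.0012, 0.0044, 0.0004, -0.0018, -0.002, 0.0304]
1.495 [-0.0005, 0.0087, 0.0004, -0.0018, -0.0019, 0.0749]
```

apply_moves([
  [-0.001,0.0044,-0.0005,-0.002,-0.001,0.029,1],
  [-0.0005,0.0087,-0.0005,-0.002,-0.002,0.074,1],
  [-0.0005,0.0087,-0.0005,-0.002,-0.002,0.074,1],
])

```text
time: 7.0
ee_pos: [605.0, 65.2, 129.4]
eef_rot: [-1.957, -2.453, 0.0]
force: [-5.8, 0.7, 3.0]
opening: 0.5
```

```bash
python3 g.py
```

```text
t 7.0 pos [605.   65.2 129.4] psi 1.7947 tilt [-0.0029  0.0021] F [-5.84  0.75  2.98] op 0.5 q [-0.008  0.376  1.546  0.002  1.223 -0.233]
turned 1.470 r 47.8 psi-err -0.022 Fpush 5.49 Frad 2.15
1.54 [-0.0013, 0.0044, 0.0005, -0.0015, -0.0017, 0.0307]
1.61 [-0.0005, 0.0087, 0.0005, -0.0016, -0.0016, 0.0752]
```

apply_moves([
  [-0.001,0.0044,-0.0005,-0.002,-0.001,0.03,1],
  [-0.0005,0.0087,-0.0005,-0.002,-0.002,0.075,1],
  [-0.0005,0.0087,-0.0005,-0.002,-0.002,0.075,1],
])

```text
time: 7.3
ee_pos: [607.9, 67.3, 129.2]
eef_rot: [-2.093, -2.335, 0.006]
force: [-7.8, 0.1, 5.0]
opening: 0.4
```

```bash
python3 g.py
```

```text
t 7.3 pos [607.9  67.3 129.2] psi 1.6797 tilt [-0.0069  0.0013] F [-7.75  0.08  4.98] op 0.4 q [-4.000e-03  3.820e-01  1.536e+00  1.000e-03  1.230e+00 -1.140e-01]
turned 1.537 r 48.4 psi-err -0.069 Fpush 7.62 Frad 1.45
1.607 [-0.002, 0.0045, 0.0002, -0.0043, -0.0013, 0.0006]
1.677 [-0.001, 0.0088, 0.0002, -0.0043, -0.0012, 0.0451]
```

Only 0.067 rad gained and the force is up to 7.6 N, so this may be the stop. I'll probe gently.

apply_moves([
  [-0.001,0.004,-0.001,-0.004,-0.001,0.001,1],
  [-0.0005,0.007,-0.001,-0.004,-0.001,0.02,1],
  [-0.0005,0.007,-0.001,-0.004,-0.001,0.02,1],
])

```text
time: 7.6
ee_pos: [608.6, 68.0, 129.1]
eef_rot: [-2.124, -2.304, 0.009]
force: [-9.4, -1.0, 4.6]
opening: 0.4
```

```bash
python3 g.py
```

```text
t 7.6 pos [608.6  68.  129.1] psi 1.6518 tilt [-0.01    0.0011] F [-9.39 -1.03  4.63] op 0.4 q [-3.000e-03  3.850e-01  1.531e+00  1.000e-03  1.235e+00 -8.400e-02]
turned 1.554 r 48.7 psi-err -0.080 Fpush 9.43 Frad 0.49
1.624 [-0.0023, 0.0045, 0.0, -0.0063, -0.0013, -0.0064]
1.694 [-0.0013, 0.0088, -0.0, -0.0063, -0.0011, 0.0381]
```

apply_moves([
  [-0.001,0.005,-0.001,-0.006,-0.001,-0.003,1],
  [-0.001,0.009,-0.001,-0.006,-0.001,0.01,1],
  [-0.001,0.009,-0.001,-0.006,-0.001,0.01,1],
])

```text
time: 7.9
ee_pos: [609.7, 68.4, 128.9]
eef_rot: [-2.137, -2.289, 0.012]
force: [-11.9, -0.2, 6.3]
opening: 0.5
```

```bash
python3 g.py
```

```text
t 7.9 pos [609.7  68.4 128.9] psi 1.6398 tilt [-0.0125  0.0014] F [-11.86  -0.23   6.28] op 0.5 q [-3.000e-03  3.880e-01  1.527e+00  1.000e-03  1.239e+00 -7.200e-02]
turned 1.576 r 48.7 psi-err -0.070 Fpush 11.77 Frad 1.42
1.646 [-0.0024, 0.0045, -0.0002, -0.0079, -0.0014, -0.0001]
1.716 [-0.0014, 0.0088, -0.0002, -0.0079, -0.0012, 0.0445]
```

The stop is confirmed: the force climbs to 11.8 N at about 1.55 rad with almost no motion. Now I'll back off, lift and head to the tab.

apply_moves([
  [0,-0.01,0,0,0,0,1],
  [0,-0.03,0,0,0,0,1],
  [0,-0.03,-0.02,0,0,0,1],
  [0,-0.03,-0.07,0,0,0,1],
  [0,-0.03,-0.08,0,0,0,1],
  [0,-0.03,-0.08,0,0,0,1],
])

```text
time: 8.5
ee_pos: [590.0, 67.3, 190.8]
eef_rot: [-2.137, -2.294, 0.004]
force: [-0.2, 1.1, 0.0]
opening: 0.6
```

```bash
cat >> h.py <<'E'
YS=-0.272;XS=np.array([np.cos(YS),np.sin(YS)]);TAB=np.array([510.8,54.2]);PS=YS+np.pi/2
E
python3 - <<'E'
from h import *
s=stat();print(row([*TAB,200],PS))
E
```

```text
t 8.5 pos [590.   67.3 190.8] psi 1.6417 tilt [-0.0068  0.0026] F [-0.17  1.14  0.03] op 0.6 q [-0.005  0.315  1.481  0.003  1.352 -0.077]
[-0.0099, -0.1066, -0.0117, -0.0045, -0.0012, 0.2183]
```

apply_moves([
  [-0.01,-0.1066,-0.012,-0.0045,-0.001,0.218,0.4],
  [-0.01,-0.1066,-0.012,-0.0045,-0.001,0.218,0.4],
  [-0.01,-0.1066,-0.012,-0.0045,-0.001,0.218,0.4],
  [-0.01,-0.1066,-0.012,-0.0045,-0.001,0.218,0.4],
  [-0.01,-0.1066,-0.012,-0.0045,-0.001,0.218,0.4],
  [-0.01,-0.1066,-0.012,-0.0045,-0.001,0.218,0.4],
])

```text
time: 9.1
ee_pos: [511.3, 54.3, 199.5]
eef_rot: [-2.5, -1.901, 0.0]
force: [-0.2, -1.2, -0.2]
opening: 45.1
```

Run:
```python
from h import *
s=stat();print(row([*TAB,115],PS))
snap('top','t2');snap('wrist','w3')
d=load('t2');cv2.imwrite('pics/z3.png',cv2.resize(d['image'][140:290,190:330],None,fx=4,fy=4,interpolation=cv2.INTER_CUBIC)[...,::-1])
d=load('w3');print(proj(d,[[*TAB,128]]))
```

```text
t 9.1 pos [511.3  54.3 199.5] psi 1.3003 tilt [-0.0006  0.0006] F [-0.21 -1.17 -0.19] op 45.1 q [-3.000e-02  1.870e-01  1.638e+00  1.000e-03  1.317e+00  2.400e-01]
[-0.0003, -0.0005, 0.1126, -0.0005, -0.0003, 0.001]
[[281.72084982 220.58046127]]
```

View pics/w3.png

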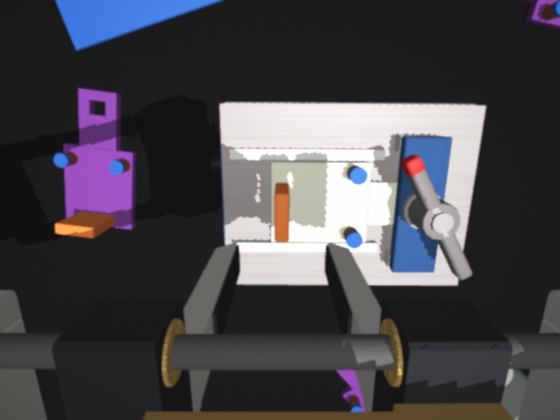

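View pics/z3.png

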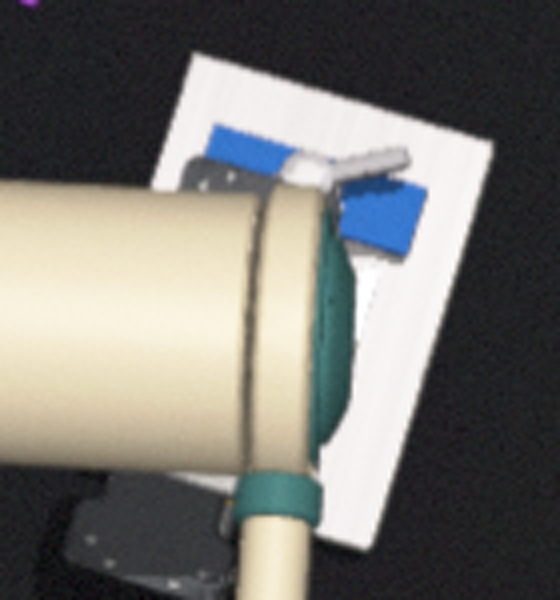

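The wrist view shows the tab at (282,212) centred between the fingertips at (228,250) and (342,250), and the knob turned as expected. I'll descend and grip.

apply_moves([
  [0,0,0.05,0,0,0,0.4],
  [0,0,0.09,0,0,0,0.4],
  [0,0,0.113,0,0,0,0.4],
  [0,0,0.113,0,0,0,0.4],
  [0,0,0.113,0,0,0,0.4],
])

```text
time: 9.7
ee_pos: [511.8, 54.3, 115.0]
eef_rot: [-2.5, -1.901, 0.0]
force: [0.4, -0.5, 0.4]
opening: 55.8
```

Run:
```python
from h import *
s=stat();snap('wrist','w4')
```

```text
t 9.7 pos [511.8  54.3 115. ] psi 1.3002 tilt [-0.0005  0.0005] F [ 0.35 -0.5   0.43] op 55.8 q [-3.000e-02  2.550e-01  1.772e+00  1.000e-03  1.116e+00  2.400e-01]
```

View pics/w4.png

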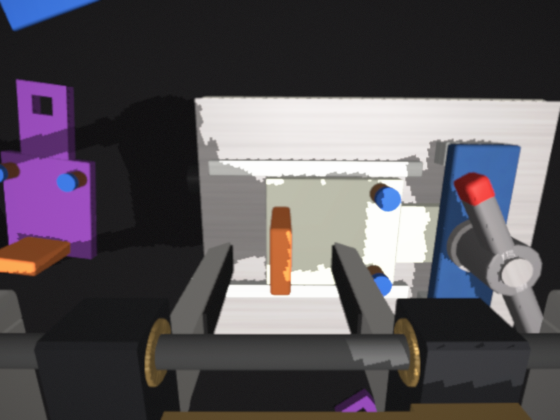

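Run:
```python
from h import *
d=load('w4');Y=np.array([-XS[1],XS[0]])
print(proj(d,[[*(TAB+k*Y),128] for k in(-20,0,20)]).round(0))
tip=d['pos']+np.array([0,0,-19]);print(proj(d,[tip,d['pos']]).round(0))
```

```text
[[281. 300.]
 [281. 267.]
 [281. 232.]]
[[282. 245.]
 [282. 257.]]
```

The prediction matches: the tab's top face spans rows 232–295 and its end face is above that. Now I'll close.

apply_moves([
  [0,0,0,0,0,0,0.7],
  [0,0,0,0,0,0,1],
  [0,0,0,0,0,0,1],
  [0,0,0,0,0,0,1],
  [0,0,0,0,0,0,1],
  [0,0,0,0,0,0,1],
  [0,0,0,0,0,0,1],
  [0,0,0,0,0,0,1],
])

```text
time: 10.55
ee_pos: [511.8, 54.4, 115.7]
eef_rot: [-2.501, -1.901, -0.001]
force: [-2.1, 0.1, 2.6]
opening: 11.9
```

Run:
```python
from h import *
s=stat()
P=s['ee_pos']
for k in (10,20,60): print(k,row([*(P[:2]-k*XS),115],s['eef_rot'][0]*0+PS))
```

```text
t 10.55 pos [511.8  54.4 115.7] psi 1.3 tilt [0.     0.0006] F [-2.14  0.13  2.57] op 11.9 q [-3.000e-02  2.540e-01  1.771e+00  1.000e-03  1.117e+00  2.410e-01]
10 [0.0, -0.0133, 0.001, -0.0001, -0.0004, 0.0008]
20 [0.0, -0.0267, 0.001, -0.0001, -0.0004, 0.0008]
60 [0.0001, -0.08, 0.001, -0.0001, -0.0004, 0.0008]
```

apply_moves([
  [0,-0.003,0,0,0,0,1],
  [0,-0.006,0,0,0,0,1],
  [0,-0.01,0,0,0,0,1],
  [0,-0.013,0,0,0,0,1],
])

```text
time: 10.95
ee_pos: [502.4, 57.0, 115.8]
eef_rot: [-2.501, -1.901, -0.001]
force: [0.4, -0.7, -0.6]
opening: 11.7
```

Run:
```python
from h import *
s=stat();f=s['force'][:2];print('Fx,Fy shaker',f@XS,f@[-XS[1],XS[0]]);v=s['ee_pos'][:2]-[511.8,54.4];print(v@XS,v@[-XS[1],XS[0]])
```

```text
t 10.95 pos [502.4  57.  115.8] psi 1.3001 tilt [0.0005 0.0005] F [ 0.39 -0.66 -0.61] op 11.7 q [-2.500e-02  2.410e-01  1.790e+00  1.000e-03  1.111e+00  2.450e-01]
Fx,Fy shaker 0.5537008522954073 -0.5272238924458607
-9.743848777296746 -0.023079466285806614
```

It drew 9.7 mm with less than 1 N, so it's free. Continuing slowly.

apply_moves([
  [0,-0.005,0,0,0,0,1],
  [0,-0.011,0,0,0,0,1],
  [0,-0.017,0,0,0,0,1],
  [0,-0.023,0,0,0,0,1],
  [0,-0.029,0,0,0,0,1],
  [0,-0.035,0,0,0,0,1],
  [0,-0.041,0,0,0,0,1],
  [0,-0.047,0,0,0,0,1],
  [0,-0.053,0,0,0,0,1],
])

```text
time: 11.85
ee_pos: [463.7, 67.7, 115.8]
eef_rot: [-2.501, -1.901, -0.001]
force: [2.1, -1.2, -1.3]
opening: 11.5
```

Run:
```python
from h import *
s=stat();f=s['force'][:2];print('Fx,Fy shaker',f@XS,f@[-XS[1],XS[0]]);v=s['ee_pos'][:2]-[511.8,54.4];print(v@XS,v@[-XS[1],XS[0]])
snap('scene','s4');d=load('s4');cv2.imwrite('pics/z4.png',cv2.resize(d['image'][130:290,230:400],None,fx=4,fy=4,interpolation=cv2.INTER_CUBIC)[...,::-1])
```

```text
t 11.85 pos [463.7  67.7 115.8] psi 1.3001 tilt [0.0006 0.0006] F [ 2.09 -1.15 -1.33] op 11.5 q [-4.000e-03  1.880e-01  1.863e+00  1.000e-03  1.090e+00  2.660e-01]
Fx,Fy shaker 2.3200313947645395 -0.5507934790909579
-49.87564368038103 -0.055900709642523444
```

View pics/z4.png

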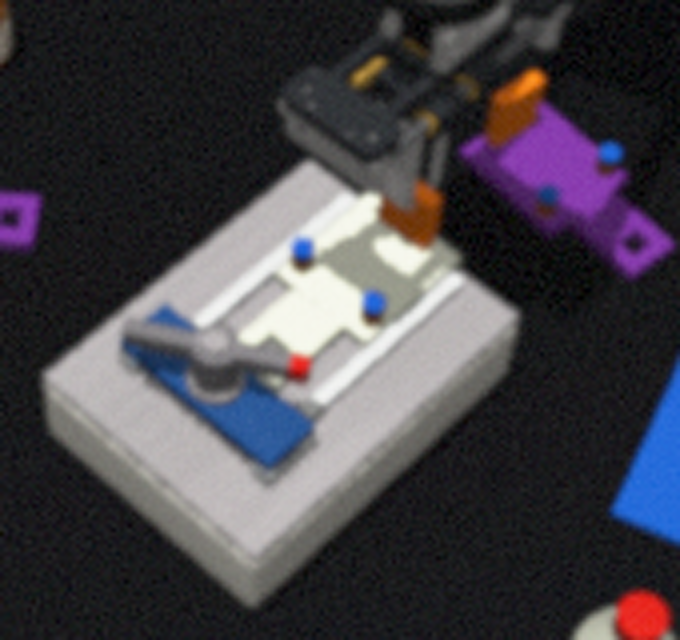

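The scene view shows the carrier level between the guides with its tongue clear of the bridge. The tab is held at (415,215). Drawing on to 100 mm.

apply_moves([
  [0,-0.007,0,0,0,0,1],
  [0,-0.015,0,0,0,0,1],
  [0,-0.023,0,0,0,0,1],
  [0,-0.031,0,0,0,0,1],
  [0,-0.039,0,0,0,0,1],
  [0,-0.047,0,0,0,0,1],
  [0,-0.055,-0.001,0,0,0,1],
  [0,-0.063,-0.003,0,0,0,1],
  [0,-0.07,-0.005,0,0,0,1],
  [0,-0.07,-0.01,0,0,0,1],
])

```text
time: 12.9
ee_pos: [410.5, 82.2, 123.0]
eef_rot: [-2.499, -1.9, 0.003]
force: [0.3, 0.6, -2.4]
opening: 11.6
```

Run:
```python
from h import *
s=stat();f=s['force'][:2];print('Fx,Fy shaker',f@XS,f@[-XS[1],XS[0]]);v=s['ee_pos'][:2]-[511.8,54.4];print(v@XS,v@[-XS[1],XS[0]])
print(row([*s['ee_pos'][:2],165],PS))
```

```text
t 12.9 pos [410.5  82.2 123. ] psi 1.3005 tilt [-0.0029  0.0008] F [ 0.3   0.56 -2.37] op 11.6 q [3.000e-02 1.090e-01 1.942e+00 1.000e-03 1.093e+00 3.000e-01]
Fx,Fy shaker 0.14347576878240012 0.6181391170911118
-105.05162638649382 -0.4673772874706173
[0.0, -0.0002, -0.0561, -0.0019, -0.0, 0.0011]
```

apply_moves([
  [0,0,-0.01,0,0,0,1],
  [0,0,-0.025,0,0,0,1],
  [0,0,-0.04,0,0,0,1],
  [0,0,-0.056,0,0,0,1],
  [0,0,-0.056,0,0,0,1],
])

```text
time: 13.4
ee_pos: [412.6, 82.2, 167.2]
eef_rot: [2.5, 1.901, 0.004]
force: [0.7, -0.4, -3.0]
opening: 11.7
```

Run:
```python
from h import *
s=stat();print(row([393,331,165],1.59))
snap('scene','s5')
```

```text
t 13.4 pos [412.6  82.2 167.2] psi 1.3004 tilt [0.0021 0.001 ] F [ 0.7  -0.4  -2.96] op 11.7 q [3.000e-02 6.700e-02 1.868e+00 1.000e-03 1.205e+00 3.000e-01]
[0.3127, -0.1138, 0.0032, 0.0013, -0.0008, -0.1843]
```

View pics/s5.png

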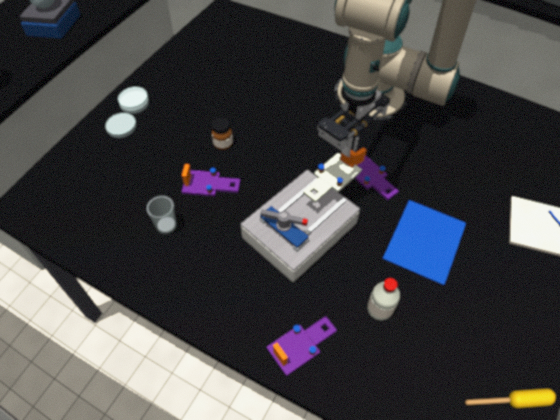

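The carrier is lifted and level at px (335,172). Carrying it to the mat now.

apply_moves([
  [0.015,-0.005,0,0,0,-0.01,1],
  [0.045,-0.016,0.0,0,0,-0.027,1],
  [0.08,-0.029,0.0,0,0,-0.047,1],
  [0.12,-0.044,0.0,0,0,-0.07,1],
  [0.16,-0.058,0.0,0,0,-0.094,1],
  [0.2,-0.073,0.0,0,0,-0.118,1],
  [0.24,-0.087,0.0,0,0,-0.141,1],
  [0.275,-0.1,0.0,0,0,-0.162,1],
  [0.3,-0.109,0,0,0,-0.177,1],
  [0.313,-0.114,0.003,0,0,-0.184,1],
  [0.313,-0.114,0.003,0,0,-0.184,1],
  [0.313,-0.114,0.003,0,0,-0.184,1],
])

```text
time: 14.65
ee_pos: [391.5, 330.6, 163.6]
eef_rot: [-2.2, -2.242, 0.002]
force: [0.2, -0.5, -2.2]
opening: 11.8
```

Run:
```python
from h import *
s=stat();print(row([393,331,60],1.59))
snap('scene','s6');snap('wrist','w6')
```

```text
t 14.65 pos [391.5 330.6 163.6] psi 1.5897 tilt [-0.001  -0.0006] F [ 0.2  -0.54 -2.18] op 11.8 q [0.565 0.21  1.701 0.    1.232 0.546]
[0.0006, 0.0021, 0.1381, -0.0007, 0.0004, -0.0002]
```

View pics/s6.png

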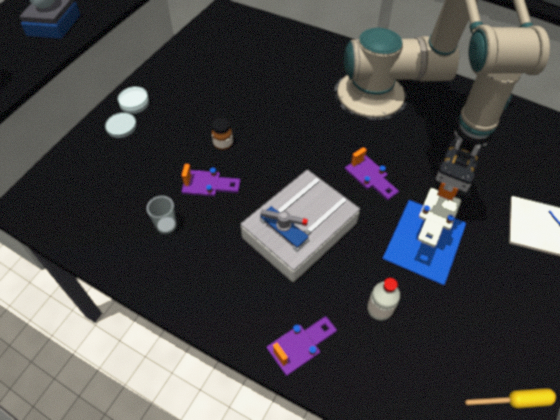

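View pics/w6.png

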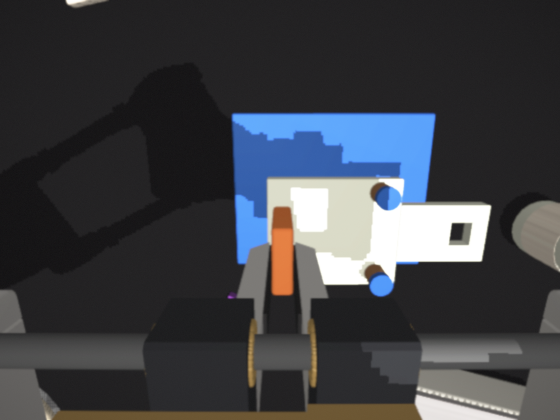

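The carrier is held level above the mat. The mat's visible corners in the wrist view are (233,114), (433,114) and (238,264). Cross-check of the mat centre next.

Run:
```python
from h import *
d=load('w6');w=onz(d,[(233,114),(433,114),(238,264),(428,180)],4);print(w.round(1));print((w[1]+w[2])/2)
m=load('scene0');im=cv2.cvtColor(m['image'],cv2.COLOR_RGB2HSV);M=cv2.inRange(im,(100,150,80),(122,255,255));M[:,:370]=0;M[:200]=0
mm=cv2.moments(M,True);print(onz(m,[(mm['m10']/mm['m00'],mm['m01']/mm['m00'])],4))
```

```text
[[342.1 410.8   4. ]
 [537.8 414.7   4. ]
 [344.5 251.7   4. ]
 [541.6 349.3   4. ]]
[441.13269505 333.1804213    4.        ]
[[449.21439355 334.80785378   4.        ]]
```

apply_moves([
  [0,0.001,0.015,0,0,0,1],
  [0,0.002,0.04,0,0,0,1],
  [0,0.002,0.07,0,0,0,1],
  [0,0.002,0.1,0,0,0,1],
  [0,0.002,0.12,0,0,0,1],
  [0,0.002,0.13,0,0,0,1],
  [0,0.002,0.138,0,0,0,1],
  [0,0.002,0.138,0,0,0,1],
])

```text
time: 15.55
ee_pos: [393.3, 329.8, 60.1]
eef_rot: [-2.202, -2.24, 0.002]
force: [0.6, -0.4, -3.0]
opening: 11.2
```

Run:
```python
from h import *
s=stat();print(row([393,331,49],1.59))
```

```text
t 15.55 pos [393.3 329.8  60.1] psi 1.588 tilt [-0.001  -0.0005] F [ 0.62 -0.4  -3.01] op 11.2 q [0.562 0.311 1.85  0.    0.982 0.545]
[0.0016, -0.0004, 0.0148, -0.0006, 0.0003, -0.0013]
```

apply_moves([
  [0,0,0.003,0,0,0,1],
  [0,0,0.006,0,0,0,1],
  [0,0,0.009,0,0,0,1],
  [0,0,0.0115,0,0,0,1],
  [0,0,0.0125,0,0,0,1],
  [0,0,0.0125,0,0,0,1],
])

```text
time: 16.15
ee_pos: [393.2, 329.8, 50.6]
eef_rot: [-2.202, -2.24, 0.002]
force: [-0.2, -0.4, -3.1]
opening: 11.9
```

Run:
```python
from h import *
s=stat()
```

```text
t 16.15 pos [393.2 329.8  50.6] psi 1.588 tilt [-0.0011 -0.0005] F [-0.23 -0.35 -3.09] op 11.9 q [0.562 0.322 1.862 0.    0.959 0.545]
```

apply_moves([
  [0,0,0.001,0,0,0,1],
  [0,0,0.002,0,0,0,1],
  [0,0,0.003,0,0,0,1],
  [0,0,0.003,0,0,0,1],
])

```text
time: 16.55
ee_pos: [393.3, 329.9, 49.7]
eef_rot: [-2.202, -2.241, 0.001]
force: [-2.7, -1.0, 7.3]
opening: 11.8
```

Run:
```python
from h import *
s=stat()
```

```text
t 16.55 pos [393.3 329.9  49.7] psi 1.5882 tilt [-0.0005 -0.0001] F [-2.72 -1.02  7.26] op 11.8 q [0.562 0.323 1.863 0.    0.955 0.545]
```

Touchdown: +7 N up. Next I'll release gradually and lift off.

apply_moves([
  [0,0,-0.0003,0,0,0,1],
  [0,0,0,0,0,0,0.8],
  [0,0,0,0,0,0,0.6],
  [0,0,0,0,0,0,0.5],
  [0,0,0,0,0,0,0.5],
  [0,0,0,0,0,0,0.5],
  [0,0,-0.02,0,0,0,0.5],
  [0,0,-0.07,0,0,0,0.5],
  [0,0,-0.13,0,0,0,0.5],
  [0,0,-0.2,0,0,0,0.5],
  [0,0,-0.2,0,0,0,0.5],
  [0,0,-0.2,0,0,0,0.5],
])

```text
time: 17.75
ee_pos: [394.0, 330.3, 201.0]
eef_rot: [2.202, 2.24, 0.004]
force: [0.1, -0.4, -0.4]
opening: 47.3
```

Run:
```python
from h import *
s=stat();snap('wrist','w7');snap('scene','s7')
d=load('w7');h=cv2.cvtColor(d['image'],cv2.COLOR_RGB2HSV)
M=cv2.inRange(h,(5,150,60),(20,255,255));c,_=cv2.findContours(M,0,1)
for k in c:
  if cv2.contourArea(k)>100: print(cv2.boundingRect(k))
```

```text
t 17.75 pos [394.  330.3 201. ] psi 1.5882 tilt [0.0024 0.0016] F [ 0.14 -0.38 -0.36] op 47.3 q [0.562 0.184 1.638 0.    1.317 0.545]
(204, 374, 16, 37)
(276, 173, 11, 34)
```

View pics/w7.png

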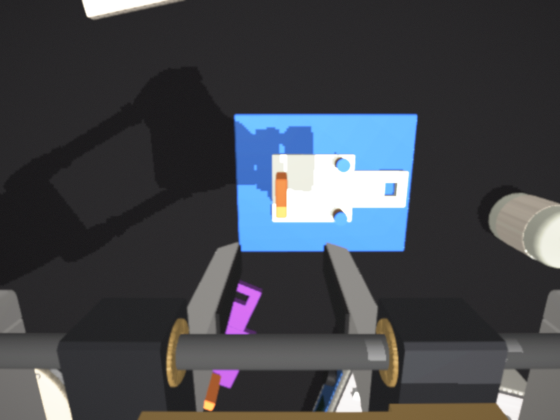

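View pics/s7.png

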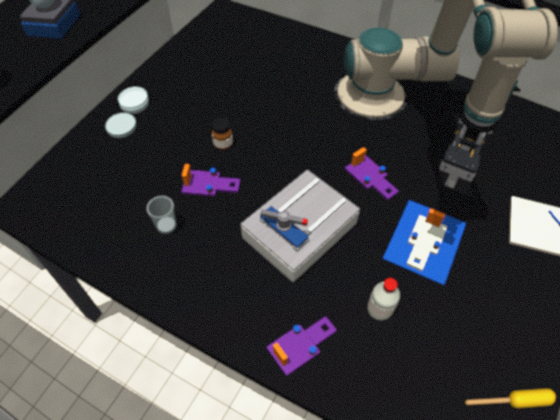

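The carrier lies flat within the mat, with plate corners at (272,154), (355,154), (352,221) and (273,221). The jar, beaker and bottle are at their original pixels. One final numeric check, then hand-in.

Run:
```python
from h import *
d=load('w7');w=onz(d,[(272,154),(355,154),(352,221),(273,221)],14);m=onz(d,[(235,114),(416,114),(408,252),(239,252)],4)
print(w.mean(0),m.mean(0),np.linalg.norm((w.mean(0)-m.mean(0))[:2]))
a=load('scene0')['image'].astype(int);b=load('s7')['image'].astype(int)
for n,(x,y) in dict(jar=(222,133),beaker=(162,214),bottle=(384,300)).items(): print(n,abs(a-b)[y-25:y+25,x-25:x+25].mean())
print(ctrl.hand_in())
```

```text
[429.01033436 332.94628808  14.        ] [443.2678561  333.02851449   4.        ] 14.257758846641966
jar 4.710533333333333
beaker 4.126933333333334
bottle 3.6546666666666665
the job is handed in; nothing more can be done
None
```

The job is done and handed in at about 18 s of the 72 s allowed; the hand-in gives no verdict.

- **Knob:** I pushed the red arm clockwise with closed fingers, without gripping it. It ran at about 5 N. The soft stop came at about 1.55 rad, where the force climbed to 11.8 N sideways (about 13.4 N in all), against the 25 N limit.
- **Carrier:** I gripped it by the orange tab and drew it about 105 mm straight along the guides. The readings along the way showed at most about 2.4 N horizontally. I then lifted it level and set it on the mat slowly, with about 7 N at touchdown.
- **Last checks:**
  - The carrier looks flat on the mat, its centre about 14 mm from the mat's centre (limit 40 mm). I placed it about that far off on purpose, so the tongue also rests on the mat.
  - The gripper is open and clear, reading about 0.5 N.
  - The jar, beaker and bottle look unmoved, with only noise-level differences between the before and after pictures.
- **Disagreement:** The top and wrist views agreed on the mat's centre to within about 2 mm. The scene view put it about 8 mm further out, which is still well within tolerance.

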